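# Walk the curing-lamp power supply into its dock and bolt it

## Robot

A 6-joint arm with a two-finger parallel gripper is mounted at the origin on the work surface. World frame = base frame: x ahead of the robot, y to its left, z up, the work surface at z = 0. Lengths are in mm, angles in rad, forces in N, time in s.
With the tool pointing down it reaches from about 350 to 975 mm from the base axis. Payload 7.1 kg.
Tool frame: the origin (TCP) lies at the very end of the fingers, on their centre line; the grasp point (between the pads) lies 19 mm behind it (ctrl.tcp_to_grasp is the distance from the TCP to the grasp point, in mm); z points along the fingers, x is the direction in which the jaws open and shut, and the axes are right-handed (so a half turn about z gives the same grasp; the last joint's range is limited). The gripper opens to 88 mm and grips with 3 to 60 N. Pads are 20 mm wide; open, the fingers measure 115 mm over their backs; the gripper's body (75 mm by 178 mm) begins 61 mm behind the grasp point.
Start: joints at [1.188, 0.423, 1.63, -0, 1.089, -0.019], TCP at [222.36, 584.09, 222.675] pointing down, gripper open.
Joint ranges: [-3, 3], [-0.9, 2.11], [0.09, 2.58], [-1.31, 4.45], [0.11, 2.69], [-2.54, 2.54]. Speed limits (rad/s): [2.39, 2.39, 3.01, 3.14, 3.14, 3.14].

## Interface

Orientations are given as a rotation vector (axis times angle).
In Python, from workcell import get_obs, viewer, ctrl, masks_of gives the robot as it stands. The module is installed in compiled form; this text tells all that it offers.
- The arm moves only by the shell command python3 -m inch 'ROWS'. ROWS is JSON, a list of rows, each an object of numbers: "tx", "ty", "tz": the shift along the tool's x, y, z in cm; "ax", "ay", "az": the turn, a rotation vector about the tool's x, y, z in degrees; "jaw": the opening, from 0 (shut) to 1 (fully open). In form: [{"tx": .., "ty": .., "tz": .., "ax": .., "ay": .., "az": .., "jaw": ..}, ...]. A call has 1 to 12 rows; each row shifts and turns the commanded pose from where the row before left it, along the tool's axes as they then stand; what a row does not reach is not made up. A row lasts 1/8 s, in which the tool goes at most 62.5 mm and 10.7 degrees, less where a joint would pass 70% of its speed; a pose out of reach is approached as far as the arm can. A call is refused whole if a number of a shift passes 6.25 or a number of a turn 10.7, either way. A call with a gripper value outside its range is refused whole. The fingers move at their own pace and stop on an object; the grip force is fixed at half the most. Time passes only in rows, so rows that do not move let the fingers close. It gives the time, the measured TCP pose, the force and the opening at its end, in the units of the state.
- get_obs(): the state, without advancing time (a new reading comes with each control period).
- viewer.get_image(name): name is "scene" or "side" or "wrist"; returns (picture, depth): 420x560x3 uint8, red, green, blue; 420x560 float32, mm along the optical axis (not along the pixel's ray), 0 where there is no reading.
- viewer.get_calibration(name): a dict with "fx", "fy", "cx", "cy" (pixels), "rvec" (rotation vector, rad) and "tvec" (3), from world to camera coordinates, as OpenCV has them. Camera axes: x right, y down, z forward; pixel columns grow to the right and rows downward; lengths in mm; the calibration is good to about 2 mm. A picture is of the moment at which its call begins: read the wrist's pose just before it. get_calibration takes no time and is no camera call; for the wrist camera it gives the pose at the moment of the call.
- ctrl.close_job(): hands the job in, once; it reports no verdict.
Trained networks look in the newest picture that a camera, given by its name, has taken for a name from the list of things; names that differ only in an ending like _2 or _b are one class to them, and where a whole thing is asked for, a point or a joint stands for the part that bears it (a point fixed in the world has none). Each returns a list of dicts, best first, with "score" (0 to 1); they miss things now and then, are a little off and sometimes report something else, mostly with a low value. They report only what shows in the picture. A call takes as long as a camera call. They do not tell look-alikes from the thing itself.
- masks_of(camera, thing): "pixels" (420x560 bool, what is visible of it) and "location" ([column, row] in pixels, amid what is visible of it).
The state is a dict: "t": time; "qpos": joint angles; "qvel": joint speeds; "joint_torque": joint torques, N m; "ee_pos": TCP position; "orientation": TCP orientation; "ft_force": force on the tool from outside, world axes, zero at the start; "moment": the same for the moment, N m; "width": finger opening in mm.
Only numpy, scipy, OpenCV 4.12 (cv2) and the standard library are available. Lean on these libraries where they do the work, as an engineer would, in place of code of your own. Each camera call takes 0.05 s, during which the arm holds its last target. There are 200 camera calls.

## Task

Without lifting it, walk the heavy blue lamp supply forward into the dark steel dock (its middle cannot be pushed on, so nudge the two free ends of its near face in turn), gently and never ramming it, until it sits square and fully home against the stop block, both spring pins pressed in. Then slide the red-knobbed bolt all the way across behind it and let go. Do not touch the delicate row of light sockets on its near face, and leave everything else on the bench where it is.

Things in the scene. Friction and masses are not known exactly. Their poses are not given: they have to be found in the camera images.
- case: Heavy blue lamp supply, flat-bottomed box, about 1.6 kg, 120 (its x) x 200 (y) x 55 mm high, loose on the bench, friction about 0.33. Both vary by run: a push takes some 3 to 10 N. Origin: centre of underside; x points away from the robot, into the dock, y left. Flat near face at x = -60 mm; only its end 40 mm strips (|y| 60 to 100 mm) are free to push on.
- case_left (a point): Middle of the left free strip of the case's near face: x = -60, y = +80, z = 30 mm in the case's frame.
- case_right (a point): Middle of the right free strip of the case's near face: x = -60, y = -80, z = 30 mm in the case's frame.
- sockets: Delicate row of four brass and amber light sockets on a black strip in the middle of the case's near face: 120 mm wide (y -60 to 60 mm), standing 18 mm out of the face, 16 to 48 mm above the bench. Not to be touched. Same origin and axes as the case.
- dock: Dark steel dock fixed to the bench. x points into it, away from the robot, y left. Origin: where the case's origin is when home, if the stop is at its nearest setting. Two rails 30 mm high, inner faces at y = +-103 mm from x = 25 mm on (3 mm play each side). The case binds in them when one end is pushed too far ahead; pushing the other end frees it.
- pin_left (a joint): Reading in m of the left brass spring pin (y = +60 mm of the dock) in the face of the aluminium stop block between the rails. 0: free, standing 8 mm proud; about 0.008: its end of the case is home against the block. 1.1 N then, too weak to push the case back.
- pin_right (a joint): The same for the right pin (y = -60 mm). The block is rigid, 45 mm high, and screwed to a setting that differs each time and is not reported: its face lies somewhere from x = 60 to 72 mm of the dock. The contact with it is hard: it must be felt, not rammed.
- dock_mouth (a point): Centre of the dock's mouth, x = -20 mm of the dock, 15 mm above the bench. From here to x = 25 mm the mouth narrows by 24 mm on each side down to the rails.
- bolt (a joint): Travel in m of the steel bolt on the dock's right (-y) side: 0 drawn back (start), 0.052 across. Slides toward the dock's +y with 2 N friction, stays where left. 14 mm square bar, 19 to 33 mm above the bench, at x = -70.5 mm of the dock; tip from y = -132 to -80 mm. Passes behind the case with 3.5 mm or more to spare if that is home, else strikes its side.
- bolt_knob (a point): Centre of the red knob (16 mm across, 62 to 82 mm above the bench) on an upright 12 mm post on the bolt. Moves with the bolt from y = -226 to -174 mm of the dock, at x = -70.5 mm. A bracket 50 mm high (y -170 to -146 mm) stands between it and the case.
- pliers_a: Bystander: blue-handled pliers, lying flat, 135 mm long. Origin near the rivet.
- pliers_b: Bystander: steel pliers, lying flat, 135 mm long. Origin near the rivet.
- ring_box: Bystander: blue ring box 43 x 43 x 36 mm, standing on top of the aluminium stop block. Origin: centre of underside.
- tissues: Bystander: green tissue pack 110 x 55 x 26 mm. Origin: centre of underside.
- torch: Bystander: aluminium lamp torch standing upright, 38 mm across, 140 mm high. Origin: centre of underside.
- phone: Bystander: black phone lying flat, 72 x 148 x 9 mm. Origin: centre of underside.
- gem_cup: Bystander: white bowl 60 mm across, 28 mm high. Origin: centre of underside.
There are look-alikes about, which are no part of the job. Several things look just like the part that bears pin_left: the one meant starts farthest to the robot's left.

How it is judged (in metres and radians):
On the way:
1. the case is square and fully home against the stop, with the bolt still drawn back (value of joint each of pin_left, pin_right above 0.0055 m and x of case in the frame of dock above -0.003 m and z of case in the frame of dock below 0.003 m and angle between the x axis of case and the x axis of dock, either way round below 0.025 rad and value of joint bolt below 0.02 m), for 0.2 s.
At the end, for the whole second after the job is handed in: The case stands flat in the dock, at rest, home against the stop block (both spring pins pressed in at least 5.5 of 8 mm) and within 0.025 rad of square, and the bolt is across behind it (at least 46 of its 52 mm) (value of joint each of pin_left, pin_right above 0.0055 m and x of case in the frame of dock above -0.003 m and z of case in the frame of dock below 0.003 m and angle between the x axis of case and the x axis of dock, either way round below 0.025 rad and value of joint bolt above 0.046 m and linear speed of case below 0.01 m/s); the robot touches nothing.
It fails at once if the case is wedged hard: over 45 N between it and the dock or its bolt (contact force between case and dock above 45 N).
It fails at once if the robot presses on the case with more than 25 N (contact force between any of the arm, the fingers and case above 25 N).
It fails at once if the robot touches the light sockets (contact force between any of the arm, the fingers and sockets above 0.5 N).
It fails at once if the case is lifted or tipped (height (world z) of case above 0.008 m or angle between case's own z axis and vertical above 0.08 rad).
It fails at once if a bystander is displaced by more than 20 mm (pliers, ring box, tissues, torch, phone, gem cup) (distance of any of pliers_a, pliers_b, ring_box, tissues, torch, phone, gem_cup from where it was at the start of the episode above 0.02 m).
It also fails if it takes over 72 s, if anything falls off the work surface, if the arm or the gripper's body presses on something with over 40 N, if the wrist force passes 120 N, or if a joint passes its speed limit or range.

## Working session

There is one attempt and no reset: what is moved stays moved. The work goes in short steps, Python scripts to look and compute and a shell command to move; the robot and the scene stay as the last step left them, time stands still between calls to the robot, and variables do not carry over. Pictures are saved under pics/ and viewed, about 8 in all and at most 12, crops included, and the job is handed in when it is done.

```bash
mkdir -p pics; cat > h.py <<'E'
import numpy as np,cv2
from workcell import get_obs,viewer,ctrl,masks_of
def cloud(name):
    img,d=viewer.get_image(name); c=viewer.get_calibration(name)
    R,_=cv2.Rodrigues(np.array(c['rvec'],float)); t=np.array(c['tvec'],float).ravel()
    v,u=np.mgrid[0:420,0:560]
    P=np.stack([(u-c['cx'])/c['fx']*d,(v-c['cy'])/c['fy']*d,d],-1)
    W=(P-t)@R; W[d==0]=np.nan
    return img,W
def save(n,img,s=1):
    cv2.imwrite('pics/'+n+'.png',cv2.resize(img[:,:,::-1],None,fx=s,fy=s))
E
python3 - <<'E'
from h import *
for n in ['scene','side']:
    img,W=cloud(n); np.savez(n+'.npz',img=img,W=W); save(n,img,1.4)
    for k in ['case','dock','pin_left','bolt_knob','sockets']:
        for m in masks_of(n,k)[:4]:
            p=W[m['pixels']]; print(n,k,round(m['score'],2),np.round(m['location']),np.round(np.nanmedian(p,0)),m['pixels'].sum())
o=get_obs();print({k:np.round(o[k],3) for k in o})
E
```

```text
scene case 0.58 [286. 275.] [616.  83.  54.] 4104
scene dock 0.86 [230. 331.] [768.  31.  30.] 2703
scene bolt_knob 0.64 [241. 229.] [ 565. -136.   33.] 221
scene bolt_knob 0.38 [286. 279.] [617.  84.  54.] 4001
scene sockets 0.69 [300. 259.] [536.  67.  41.] 66
side case 0.86 [275. 187.] [592.  49.  54.] 2065
side dock 0.95 [311. 194.] [694. -60.  29.] 1200
side pin_left 0.71 [384. 246.] [ 693. -342.   69.] 357
side bolt_knob 0.43 [308. 224.] [ 560. -135.   33.] 177
side sockets 0.47 [260. 194.] [539.  66.  40.] 222
{'t': np.float64(0.6), 'qpos': array([ 1.188,  0.423,  1.63 , -0.   ,  1.089, -0.019]), 'qvel': array([-0.002,  0.002,  0.   , -0.   ,  0.003, -0.   ]), 'joint_torque': array([ 1.0000e-03, -5.4429e+01, -2.7393e+01,  6.4000e-02,  1.7000e-02,
       -0.0000e+00]), 'ee_pos': array([222.374, 584.1  , 222.705]), 'orientation': array([-2.587, -1.783, -0.   ]), 'ft_force': array([-0.565, -0.186,  0.16 ]), 'moment': array([-0.004,  0.003,  0.028]), 'width': np.float64(87.857)}
```

View pics/scene.png

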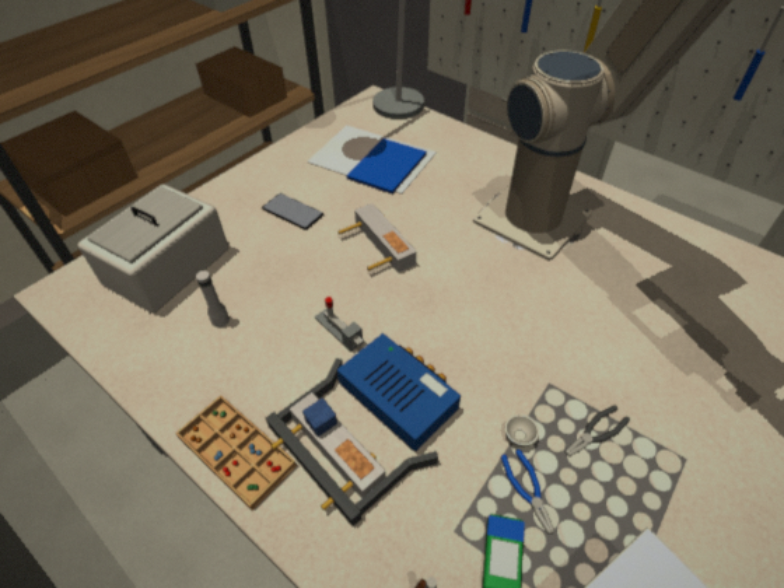

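View pics/side.png

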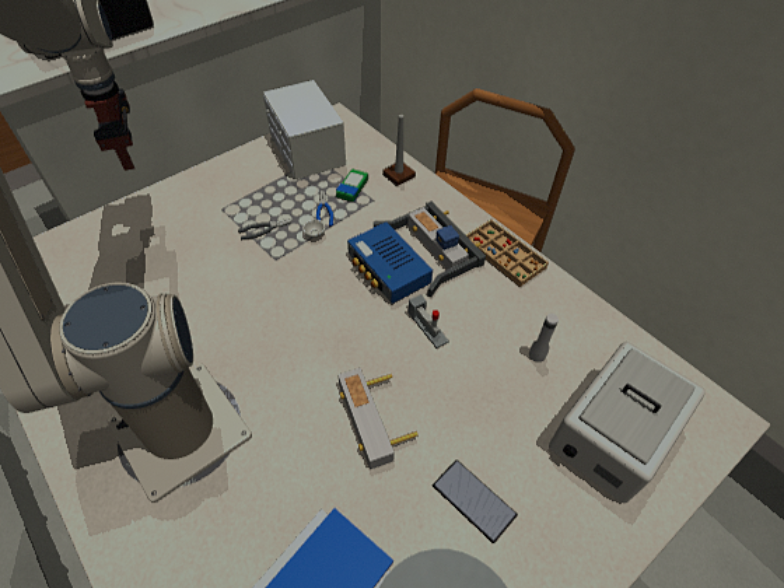

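The scene picture shows the case at about (400,390) with its sockets toward the robot. The dock rails run from (340,370) and (435,460), with a stop block and ring box between them. The red knob is at (328,300). The look-alike stop block is at (385,240), nearer the robot and to the right, so it plays no part. Next I fit the poses.

```bash
python3 - <<'E'
from h import *
for n in ['scene','side']:
    f=np.load(n+'.npz');img=f['img'].astype(int);W=f['W'];r,g,b=img[...,0],img[...,1],img[...,2]
    X,Y,Z=W[...,0],W[...,1],W[...,2]
    m=(abs(Z-55)<5)&(X>450)&(X<760)&(Y>-100)&(Y<230)
    m&=(b>r+20)|True
    # largest comp
    k,l,s,c=cv2.connectedComponentsWithStats(m.astype(np.uint8)); i=1+np.argmax(s[1:,4])
    p=W[l==i]; print(n,'case',s[i,4],cv2.minAreaRect(p[:,:2].astype(np.float32)),np.median(p[:,2]))
    m=(abs(Z-30)<4)&(X>560)&(X<950)&(Y>-200)&(Y<300)&(img.max(-1)<110)
    k,l,s,c=cv2.connectedComponentsWithStats(m.astype(np.uint8))
    for i in range(1,k):
        if s[i,4]>60:
            p=W[l==i][:,:2]; print(' dark',s[i,4],np.round(cv2.boxPoints(cv2.minAreaRect(p.astype(np.float32)))).tolist())
    m=(abs(Z-45)<3)&(X>640)&(X<900)&(Y>-150)&(Y<250)
    k,l,s,c=cv2.connectedComponentsWithStats(m.astype(np.uint8))
    for i in range(1,k):
        if s[i,4]>60:
            p=W[l==i][:,:2]; print(' z45',s[i,4],np.round(cv2.boxPoints(cv2.minAreaRect(p.astype(np.float32)))).tolist())
    m=(r>130)&(g<70)&(b<70)&(Z>50)&(Z<95)&(X>450)&(X<700)&(Y<0)
    print(' knob',m.sum(),np.nanmedian(W[m],0))
    m=(abs(Z-26)<9)&(X>500)&(X<640)&(Y>-220)&(Y<-40); 
    m=(abs(Z-33)<3)&(X>500)&(X<640)&(Y>-220)&(Y<-40); p=W[m][:,:2]; print(' bolt',m.sum(),np.round(cv2.boxPoints(cv2.minAreaRect(p.astype(np.float32)))).tolist() if m.sum() else 0)
    m=(abs(Z-50)<3)&(X>500)&(X<640)&(Y>-220)&(Y<-40); p=W[m][:,:2]; print(' brk',m.sum(),np.median(p,0))
E
```

```text
scene case 3248 ((605.4605102539062, 69.38432312011719), (201.181884765625, 123.14424133300781), 85.12689971923828) 54.06029054070112
 dark 444 [[622.0, -57.0], [679.0, -146.0], [873.0, -23.0], [816.0, 66.0]]
 dark 101 [[584.0, 172.0], [659.0, -2.0], [732.0, 29.0], [656.0, 203.0]]
 dark 613 [[658.0, 197.0], [817.0, 65.0], [873.0, 132.0], [714.0, 265.0]]
 z45 1169 [[716.0, -41.0], [767.0, -48.0], [793.0, 152.0], [743.0, 158.0]]
 knob 11 [ 559.70641635 -145.12429045   81.63502138]
 bolt 102 [[511.0, -125.0], [561.0, -162.0], [639.0, -57.0], [589.0, -20.0]]
 brk 87 [570.29827975 -79.51970516]
side case 1524 ((602.1893310546875, 67.8542251586914), (203.20582580566406, 128.96554565429688), 86.02640533447266) 55.40951012383848
 dark 238 [[623.0, -63.0], [743.0, -151.0], [854.0, 1.0], [734.0, 89.0]]
 z45 239 [[720.0, 12.0], [771.0, 4.0], [795.0, 149.0], [744.0, 157.0]]
 z45 119 [[715.0, -44.0], [763.0, -51.0], [770.0, -5.0], [722.0, 2.0]]
 knob 12 [ 560.13576246 -149.47459582   80.55710456]
 bolt 88 [[512.0, -131.0], [564.0, -166.0], [641.0, -55.0], [589.0, -19.0]]
 brk 64 [567.52876515 -82.24376563]
```

The fits agree with each other. Block face centre is about (729,58) with dock yaw about -7.6°, dock origin about (664,67), and case at (604,69) with yaw about -4.5°. The knob comes out at (560,-147) against a predicted (565,-148). I'm moving in behind the case with jaws shut and tool y along dock x, for a close look with the wrist camera.

```bash
python3 -m inch '[{"az":-6.7,"jaw":0},{"az":-6.7,"jaw":0},{"tx":-4.6,"ty":3.4,"tz":-0.3,"jaw":0},{"tx":-4.6,"ty":3.4,"tz":-0.3,"jaw":0},{"tx":-4.6,"ty":3.4,"tz":-0.3,"jaw":0},{"tx":-4.6,"ty":3.4,"tz":-0.3,"jaw":0},{"tx":-4.6,"ty":3.4,"tz":-0.3,"jaw":0},{"tx":-4.6,"ty":3.4,"tz":-0.3,"jaw":0},{"tx":-4.6,"ty":3.4,"tz":-0.3,"jaw":0},{"tx":-4.6,"ty":3.4,"tz":-0.3,"jaw":0},{"tx":-4.6,"ty":3.4,"tz":-0.3,"jaw":0},{"tx":-4.6,"ty":3.4,"tz":-0.3,"jaw":0}]'
python3 - <<'E'
from h import *
img,W=cloud('wrist'); np.savez('w1.npz',img=img,W=W); save('w1',img,1.4)
o=get_obs();print(np.round(o['ee_pos'],1),np.round(o['orientation'],3),o['width'],np.round(o['ft_force'],2))
E
```

```text
[222.4 584.1 222.7] [2.587 1.783 0.   ] 87.91023916903785 [-0.38  0.53  0.31]$[0]: bad value
```

View pics/w1.png

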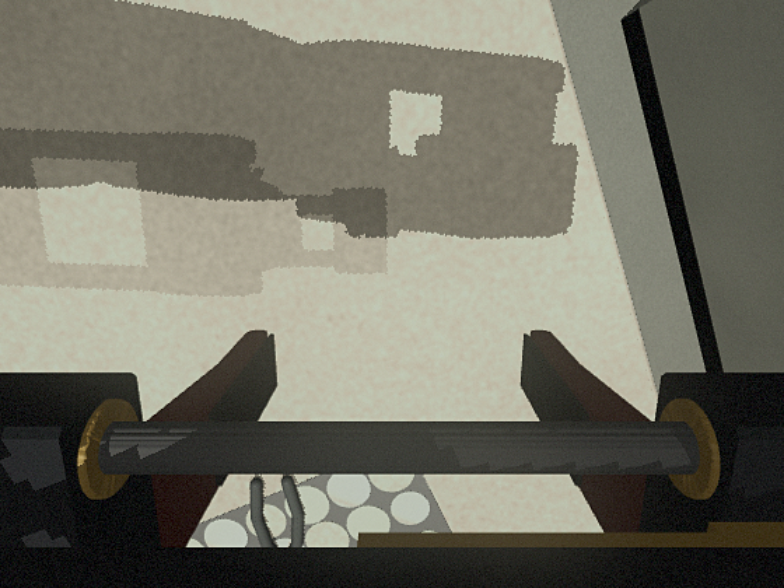

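The call was refused with "bad value", so each row probably needs every key. The wrist picture only shows the empty bench at the start pose.

```bash
python3 -m inch '[{"tx":0,"ty":0,"tz":0,"ax":0,"ay":0,"az":-6.7,"jaw":0},{"tx":0,"ty":0,"tz":0,"ax":0,"ay":0,"az":-6.7,"jaw":0},{"tx":-4.6,"ty":3.4,"tz":-0.3,"ax":0,"ay":0,"az":0,"jaw":0},{"tx":-4.6,"ty":3.4,"tz":-0.3,"ax":0,"ay":0,"az":0,"jaw":0},{"tx":-4.6,"ty":3.4,"tz":-0.3,"ax":0,"ay":0,"az":0,"jaw":0},{"tx":-4.6,"ty":3.4,"tz":-0.3,"ax":0,"ay":0,"az":0,"jaw":0},{"tx":-4.6,"ty":3.4,"tz":-0.3,"ax":0,"ay":0,"az":0,"jaw":0},{"tx":-4.6,"ty":3.4,"tz":-0.3,"ax":0,"ay":0,"az":0,"jaw":0},{"tx":-4.6,"ty":3.4,"tz":-0.3,"ax":0,"ay":0,"az":0,"jaw":0},{"tx":-4.6,"ty":3.4,"tz":-0.3,"ax":0,"ay":0,"az":0,"jaw":0},{"tx":-4.6,"ty":3.4,"tz":-0.3,"ax":0,"ay":0,"az":0,"jaw":0},{"tx":-4.6,"ty":3.4,"tz":-0.3,"ax":0,"ay":0,"az":0,"jaw":0}]'
python3 - <<'E'
from h import *
img,W=cloud('wrist'); np.savez('w1.npz',img=img,W=W); save('w2',img,1.4)
o=get_obs();print(np.round(o['ee_pos'],1),np.round(o['orientation'],3),o['width'],np.round(o['ft_force'],2))
E
```

```text
t: 2.15
ee_pos: [500.7, 82.1, 253.1]
orientation: [2.361, 2.072, 0.001]
ft_force: [-0.7, 0.4, -1.1]
width: 0.5
[503.9  77.5 253.7] [2.360e+00 2.067e+00 2.000e-03] 0.9976149389253983 [ 3.25 -3.05  0.3 ]
```

View pics/w2.png

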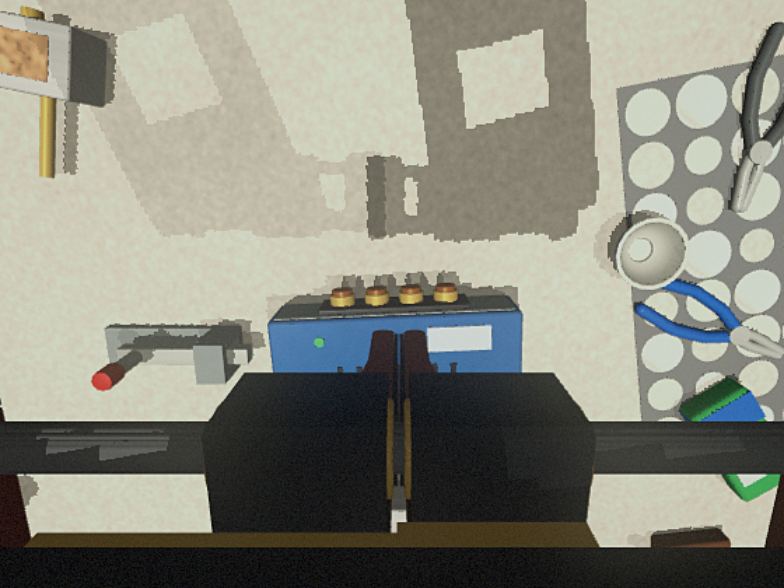

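The wrist view looks back toward the robot. It shows the case's near face with four sockets at (340–445,295), the bolt and red knob at (105,380), and the bowl and pliers well clear on the left. Now a finer pose estimate.

```bash
cat >> h.py <<'E'
def face(W):
    "near-face top edge: top points, per lateral bin the smallest x; returns line fit in world x = a + b*y and y-extent"
    X,Y,Z=[W[...,i] for i in range(3)]
    m=(abs(Z-55)<4)&(X>520)&(X<760)&(Y>-50)&(Y<200)
    k,l,s,c=cv2.connectedComponentsWithStats(m.astype(np.uint8)); p=W[l==1+np.argmax(s[1:,4])]
    ys=p[:,1]; y0,y1=np.percentile(ys,[.5,99.5]); e=[]
    for a in np.arange(y0+8,y1-8,5):
        q=p[(ys>=a)&(ys<a+5)]
        if len(q)>2: e.append((a+2.5,np.percentile(q[:,0],3)))
    e=np.array(e); vx,vy,cx,cy=cv2.fitLine(e[:,::-1].astype(np.float32),cv2.DIST_HUBER,0,.01,.01).ravel()
    b=vx/vy; return cx-b*cy,b,y0,y1
E
python3 - <<'E'
from h import *
W=np.load('w1.npz')['W']; img=np.load('w1.npz')['img'].astype(int); X,Y,Z=[W[...,i] for i in range(3)]
a,b,y0,y1=face(W); print('case edge',a,b,'yaw',-np.degrees(np.arctan(b)),y0,y1)
for n in ['scene','side']: 
    a,b,y0,y1=face(np.load(n+'.npz')['W']);print(n,a,b,-np.degrees(np.arctan(b)),y0,y1)
# near face pts
m=(Z>8)&(Z<52)&(X>500)&(X<600)&(Y>-60)&(Y<200); p=W[m]; 
for s,t in[(-30,0),(0,15),(125,140),(140,170)]:
    q=p[(p[:,1]>s)&(p[:,1]<t)]; print(s,t,len(q),np.round(np.median(q,0),1) if len(q) else '')
# bolt bar & bracket tops
for z in (33,50,78):
    m=(abs(Z-z)<3)&(X>500)&(X<640)&(Y>-230)&(Y<-45); p=W[m]
    r=cv2.minAreaRect(p[:,:2].astype(np.float32)); print(z,m.sum(),np.round(cv2.boxPoints(r)).tolist())
m=(img[...,0]>120)&(img[...,1]<70)&(Y<-80)&(X>500); print('red',m.sum(),np.median(W[m],0),W[m].min(0),W[m].max(0))
# block front edge in scene
for n in['scene','side']:
    V=np.load(n+'.npz')['W']; m=(abs(V[...,2]-45)<2.5)&(V[...,0]>690)&(V[...,0]<820)&(V[...,1]>-60)&(V[...,1]<170); p=V[m]; e=[];f=[]
    for y in range(-36,145,6):
        q=p[abs(p[:,1]-y)<3,0]
        if len(q)>4: e.append((np.percentile(q,3),y)); f.append((np.percentile(q,97),y))
    for g in(e,f):
        vx,vy,cx,cy=cv2.fitLine(np.array(g,np.float32),cv2.DIST_HUBER,0,.01,.01).ravel(); print(n,'block yaw',-np.degrees(np.arctan(vx/vy)),'x at y=60',cx+vx/vy*(60-cy))
    print('yrange',np.percentile(p[:,1],[1,99]))
    T=V[(V[...,2]>60)&(V[...,2]<139)&(V[...,1]<-200)&(V[...,1]>-400)&(V[...,0]>600)&(V[...,0]<900)];print('torch?',len(T),np.median(T,0))
E
```

```text
case edge 543.4045 0.0875059 yaw -5.00098 -33.93855565375536 162.1146284723945
scene 546.3104 0.08461732 -4.8366933 -29.59721402220517 169.79679747793776
side 543.27423 0.088841096 -5.076891 -34.55621838019106 167.26257548364305
-30 0 278 [541.3 -14.4  34.1]
0 15 129 [541.5   8.8  43.8]
125 140 141 [554.1 133.5  36.6]
140 170 228 [555.6 151.4  34.4]
33 794 [[531.0, -164.0], [564.0, -173.0], [593.0, -66.0], [560.0, -58.0]]
50 669 [[546.0, -156.0], [580.0, -160.0], [590.0, -77.0], [556.0, -73.0]]
78 63 [[551.0, -152.0], [556.0, -159.0], [569.0, -151.0], [564.0, -144.0]]
red 60 [ 563.5594745  -157.11643304   83.44196874] [ 554.93319674 -162.07390355   82.22065813] [ 568.20303103 -147.95087633   84.96593883]
scene block yaw -6.957638 x at y=60 733.3635
scene block yaw -7.4868484 x at y=60 778.5377
yrange [-40.60352367 153.6376219 ]
torch? 221 [ 705.65869114 -326.83267089  105.74116732]
side block yaw -8.209558 x at y=60 731.701
side block yaw -7.9150534 x at y=60 777.03345
yrange [-46.5792842  151.02379338]
torch? 159 [ 693.44005089 -341.31665659  104.14058712]
```

```bash
python3 -m inch '[{"tx":1.5,"ty":0.1,"tz":4.8,"ax":0,"ay":0,"az":0,"jaw":0},{"tx":1.5,"ty":0.1,"tz":4.8,"ax":0,"ay":0,"az":0,"jaw":0},{"tx":1.5,"ty":0.1,"tz":4.8,"ax":0,"ay":0,"az":0,"jaw":0},{"tx":1.5,"ty":0.1,"tz":4.8,"ax":0,"ay":0,"az":0,"jaw":0},{"tx":1.5,"ty":0,"tz":4.8,"ax":0,"ay":0,"az":0,"jaw":0},{"tx":0,"ty":0,"tz":0,"ax":0,"ay":0,"az":0,"jaw":0},{"tx":0,"ty":0,"tz":0,"ax":0,"ay":0,"az":0,"jaw":0}]'
python3 - <<'E'
from h import *
img,W=cloud('wrist'); np.savez('w1.npz',img=img,W=W); save('w3',img,1.4)
o=get_obs();print(np.round(o['ee_pos'],1),np.round(o['orientation'],3),o['width'],np.round(o['ft_force'],2))
a,b,y0,y1=face(W); print('case edge',a,b,'yaw',-np.degrees(np.arctan(b)),y0,y1)
E
```

```text
t: 3.08
ee_pos: [514.2, 157.8, 13.7]
orientation: [2.36, 2.073, 0.001]
ft_force: [-0.5, 0.0, 0.6]
width: 0.3
[514.8 157.8  14.5] [2.36  2.072 0.004] 0.4388090894405479 [ 0.23 -0.46  0.41]Traceback (most recent call last):
  File "<stdin>", line 4, in <module>
  File "h.py", line 21, in face
    e=np.array(e); vx,vy,cx,cy=cv2.fitLine(e[:,::-1].astype(np.float32),cv2.DIST_HUBER,0,.01,.01).ravel()
                                           ~^^^^^^^^
IndexError: too many indices for array: array is 1-dimensional, but 2 were indexed
```

View pics/w3.png

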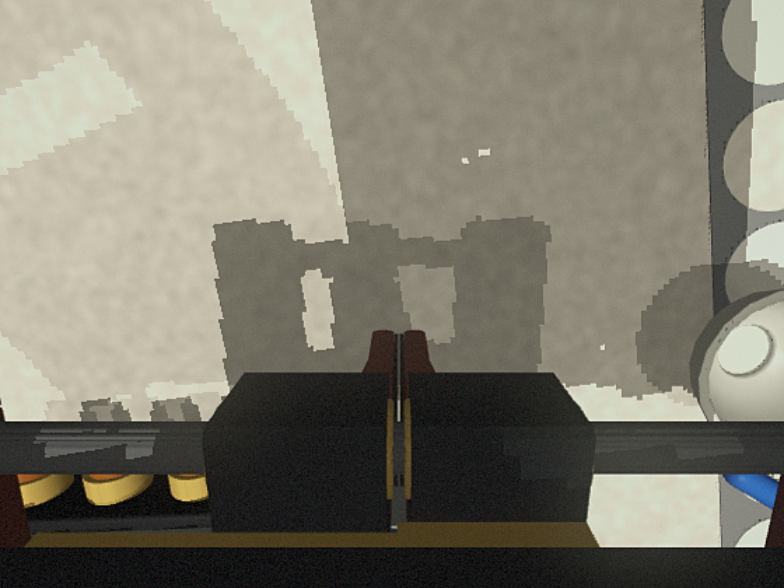

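```bash
python3 -m inch '[{"tx":-0.4,"ty":1.3,"tz":0.1,"ax":0,"ay":0,"az":0,"jaw":0},{"tx":0,"ty":1.3,"tz":0,"ax":0,"ay":0,"az":0,"jaw":0},{"tx":0,"ty":0.3,"tz":0,"ax":0,"ay":0,"az":0,"jaw":0},{"tx":0,"ty":0.3,"tz":0,"ax":0,"ay":0,"az":0,"jaw":0},{"tx":0,"ty":0.3,"tz":0,"ax":0,"ay":0,"az":0,"jaw":0},{"tx":0,"ty":0.3,"tz":0,"ax":0,"ay":0,"az":0,"jaw":0}]'; python3 -m inch '[{"tx":0,"ty":0.3,"tz":0,"ax":0,"ay":0,"az":0,"jaw":0},{"tx":0,"ty":0.3,"tz":0,"ax":0,"ay":0,"az":0,"jaw":0},{"tx":0,"ty":0.3,"tz":0,"ax":0,"ay":0,"az":0,"jaw":0}]'
python3 - <<'E'
from h import *
for n in['scene','side']:
    img,W=cloud(n); a,b,y0,y1=face(W); print('case edge',a,b,'yaw',-np.degrees(np.arctan(b)),y0,y1)
E
```

```text
t: 3.88
ee_pos: [549.3, 149.1, 11.3]
orientation: [-2.36, -2.071, 0.004]
ft_force: [-4.8, 3.6, 0.7]
width: 0.6
t: 4.25
ee_pos: [557.2, 148.1, 11.1]
orientation: [-2.359, -2.07, 0.006]
ft_force: [-8.7, 6.4, 2.4]
width: 0.6
case edge 548.66974 0.18134668 yaw -10.278694 -35.71280449907007 169.10111424105776
case edge 535.67175 0.6973447 yaw -34.889786 -41.18648373371667 156.9500004041461
```

```bash
python3 -m inch '[{"tx":0,"ty":-2,"tz":0,"ax":0,"ay":0,"az":0,"jaw":0},{"tx":0,"ty":-2,"tz":0,"ax":0,"ay":0,"az":0,"jaw":0},{"tx":-5.5,"ty":0,"tz":0,"ax":0,"ay":0,"az":0,"jaw":0},{"tx":-5.5,"ty":0,"tz":0,"ax":0,"ay":0,"az":0,"jaw":0},{"tx":-5.5,"ty":0,"tz":0,"ax":0,"ay":0,"az":0,"jaw":0},{"tx":0,"ty":1.3,"tz":0,"ax":0,"ay":0,"az":0,"jaw":0},{"tx":0,"ty":1.3,"tz":0,"ax":0,"ay":0,"az":0,"jaw":0}]'
python3 - <<'E'
from h import *
for n in['scene','side']:
    img,W=cloud(n); np.savez(n+'2.npz',img=img,W=W);a,b,y0,y1=face(W); print('case edge',a,b,'yaw',-np.degrees(np.arctan(b)),y0,y1)
    X,Y,Z=[W[...,i] for i in range(3)]
    m=(abs(Z-55)<4)&(X>520)&(X<760)&(Y>-60)&(Y<200); k,l,s,c=cv2.connectedComponentsWithStats(m.astype(np.uint8)); p=W[l==1+np.argmax(s[1:,4])]
    print(cv2.minAreaRect(p[:,:2].astype(np.float32)))
o=get_obs();print(np.round(o['ee_pos'],1),np.round(o['ft_force'],2))
save('s2',np.hstack([np.load('scene2.npz')['img'][180:400,150:400],np.load('side2.npz')['img'][120:340,200:450]]),1.6)
E
```

```text
t: 5.22
ee_pos: [525.8, -14.1, 11.9]
orientation: [2.361, 2.071, 0.001]
ft_force: [-0.3, -0.3, 0.3]
width: 0.4
case edge 548.6774 0.1771738 yaw -10.047048 -35.33444633206633 168.85014185685796
((611.5068969726562, 66.87640380859375), (200.740478515625, 130.18179321289062), 78.88911437988281)
case edge 604.6115 0.7819895 yaw -38.025032 -42.55815122205528 85.11070545960382
((635.9710083007812, 26.309913635253906), (136.07159423828125, 67.90577697753906), 76.4352798461914)
[527.2 -13.3  12. ] [-0.18  0.39 -0.58]
```

View pics/s2.png

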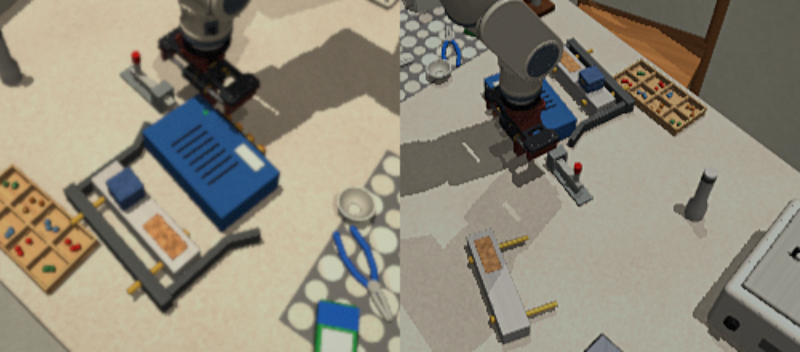

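The case yaw is about -10°, so its left end is ahead by about 2.8° relative to the dock. Now the right end.

```bash
cat >> h.py <<'E'
D=np.radians(-7.4); EX=np.array([np.cos(D),np.sin(D)]); EY=np.array([-np.sin(D),np.cos(D)]); O=np.array([755.,54.])
def edge(p,pc,y0,y1,bx):
    e=[(np.percentile(q,pc),y) for y in range(y0,y1,6) for q in [p[abs(p[:,1]-y)<3,0]] if len(q)>4]
    vx,vy,cx,cy=cv2.fitLine(np.array(e,np.float32),cv2.DIST_HUBER,0,.01,.01).ravel(); b=vx/vy
    return cx-b*cy,-np.degrees(np.arctan(b)),b
def track():
    "all in dock-aligned coords (origin at block top centre)"
    img,W=cloud('scene'); Q=(W[...,:2]-O)@np.stack([EX,EY],1); Z=W[...,2]
    x,y=Q[...,0],Q[...,1]
    m=(abs(Z-55)<4)&(x>-250)&(x<-20)&(abs(y)<130); k,l,s,c=cv2.connectedComponentsWithStats(m.astype(np.uint8)); p=Q[l==1+np.argmax(s[1:,4])]
    f=edge(p,97,-85,75,0); n=edge(p,3,-60,75,0)
    m=(abs(Z-45)<2.5)&(x>-50)&(x<40)&(abs(y)<105); b=edge(Q[m],3,-80,90,0)
    g=lambda yy:(b[0]+b[2]*yy)-(f[0]+f[2]*yy)
    print('yaw rel front %.2f near %.2f block %.2f gapL %.1f gapR %.1f  y %.1f %.1f'%(f[1]-b[1],n[1]-b[1],b[1],g(80),g(-80),*np.percentile(p[:,1],[1,99])))
    o=get_obs(); d=(o['ee_pos'][:2]-O)@np.stack([EX,EY],1); F=o['ft_force'][:2]@np.stack([EX,EY],1)
    print('t %.2f tcp dock-axes %s z %.1f F %s'%(o['t'],np.round(d,1),o['ee_pos'][2],np.round(F,1))); return img
E
python3 -m inch '[{"tx":0,"ty":0.4,"tz":0,"ax":0,"ay":0,"az":0,"jaw":0},{"tx":0,"ty":0.4,"tz":0,"ax":0,"ay":0,"az":0,"jaw":0},{"tx":0,"ty":0.4,"tz":0,"ax":0,"ay":0,"az":0,"jaw":0},{"tx":0,"ty":0.4,"tz":0,"ax":0,"ay":0,"az":0,"jaw":0},{"tx":0,"ty":0.4,"tz":0,"ax":0,"ay":0,"az":0,"jaw":0},{"tx":0,"ty":0.3,"tz":0,"ax":0,"ay":0,"az":0,"jaw":0}]'
python3 -c "
from h import *
track()"
```

```text
t: 6.08
ee_pos: [544.8, -16.5, 11.0]
orientation: [-2.357, -2.072, 0.006]
ft_force: [-5.2, -1.5, 1.6]
width: 0.6
yaw rel front 0.46 near 1.32 block 2.35 gapL 55.9 gapR 54.6  y -99.0 96.3
t 6.12 tcp dock-axes [-198.8  -97. ] z 11.0 F [-3.8 -2.3]
```

```bash
cat >> h.py <<'E'
def lines(W,img):
    Q=(W[...,:2]-O)@np.stack([EX,EY],1); Z=W[...,2]; x,y=Q[...,0],Q[...,1]; i=img.astype(int)
    blue=(i[...,2]>i[...,0]+15)
    out={}
    for nm,z,r,pc,x0,x1,ys in [('front',54,4,98,-250,-20,(-85,86)),('near',54,4,2,-250,-20,(-85,86)),('blockface',44.5,3,2,-60,40,(-90,91)),('blockback',44.5,3,98,-60,60,(-90,91))]:
        m=(abs(Z-z)<r)&(x>x0)&(x<x1)&(abs(y)<112)
        if nm[0]!='b': k,l,s,c=cv2.connectedComponentsWithStats(m.astype(np.uint8)); m=l==1+np.argmax(s[1:,4])
        p=Q[m]; e=[(yy,np.percentile(q,pc)) for yy in range(*ys,9) for q in [p[abs(p[:,1]-yy)<4.5,0]] if len(q)>5]
        e=np.array(e); out[nm]=e
    return out
E
python3 - <<'E'
from h import *
for f in ['scene.npz','scene2.npz',None]:
    if f: d=np.load(f); W,img=d['W'],d['img']
    else: img,W=cloud('scene'); np.savez('scene3.npz',img=img,W=W)
    print(f)
    for k,e in lines(W,img).items(): print(k,' '.join('%d:%.1f'%tuple(v) for v in e), 'slope deg %.2f'%-np.degrees(np.polyfit(e[:,0],e[:,1],1)[0]))
E
```

```text
scene.npz
front -85:-86.9 -76:-87.8 -67:-88.5 -58:-88.5 -49:-89.0 -40:-91.1 -31:-88.6 -22:-89.8 -13:-91.9 -4:-91.0 5:-92.1 14:-91.6 23:-91.8 32:-92.6 41:-93.7 50:-93.5 59:-95.1 68:-93.8 77:-94.8 slope deg 2.66
near -85:-201.4 -76:-202.3 -67:-202.6 -58:-203.5 -49:-204.1 -40:-203.1 -31:-205.4 -22:-205.5 -13:-204.9 -4:-205.6 5:-205.2 14:-205.6 23:-207.0 32:-207.3 41:-206.7 50:-208.0 59:-207.9 68:-208.1 77:-208.6 slope deg 2.35
blockface -90:-23.2 -81:-22.8 -72:13.8 -63:17.0 -54:19.4 -45:19.1 -27:-19.2 -18:-24.3 -9:-24.4 0:-23.0 9:-24.4 18:-24.6 27:-25.3 36:-24.0 45:-23.3 54:-23.4 63:-24.3 72:-23.8 81:-25.0 90:-23.6 slope deg 9.60
blockback -90:21.4 -81:22.5 -72:23.1 -63:23.3 -54:23.1 -45:23.8 -27:23.3 -18:23.2 -9:23.5 0:22.6 9:23.3 18:22.7 27:23.1 36:22.9 45:23.2 54:23.5 63:23.6 72:23.3 81:23.5 90:23.4 slope deg -0.25
scene2.npz
front -85:-86.5 -76:-86.0 -67:-84.9 -58:-85.2 -49:-83.3 -40:-83.5 -31:-83.8 -22:-83.0 -13:-81.6 -4:-81.3 5:-81.9 14:-81.0 23:-80.0 32:-81.3 41:-79.5 50:-79.4 59:-79.0 68:-78.0 77:-77.7 slope deg -2.95
near -85:-208.6 -76:-199.8 -67:-198.9 -58:-198.7 -49:-197.5 -
[... 716 characters left out ...]
75.5 41:-76.1 50:-77.8 59:-79.2 68:-77.3 77:-78.0 slope deg 3.17
near -85:-186.3 -76:-183.9 -67:-184.6 -58:-185.3 -49:-185.7 -40:-181.0 -31:-186.0 -22:-187.3 -13:-187.5 -4:-188.4 5:-187.1 14:-190.3 23:-190.7 32:-189.8 41:-192.5 50:-191.2 59:-191.8 68:-191.7 77:-192.2 slope deg 3.25
blockface -90:-23.7 -81:-24.2 -72:13.5 -63:16.4 -54:18.0 -45:19.2 -36:21.0 -27:-19.3 -18:-23.7 -9:-24.3 0:-23.1 9:-23.8 18:-24.5 27:-24.7 36:-24.1 45:-23.1 54:-24.1 63:-24.7 72:-24.0 81:-25.4 90:-23.3 slope deg 10.40
blockback -90:23.3 -81:21.4 -72:22.6 -63:23.3 -54:23.9 -45:23.9 -36:24.2 -27:23.6 -18:22.9 -9:23.8 0:23.2 9:23.4 18:24.2 27:23.0 36:23.3 45:22.5 54:22.2 63:23.0 72:23.3 81:23.5 90:24.0 slope deg -0.08
```

The block face reads a clean, flat -24, so dock yaw -7.4° is confirmed. The gaps are now L 54 and R 46 mm. Left next.

```bash
cat >> h.py <<'E'
def tr():
    img,W=cloud('scene'); L=lines(W,img); e=L['front']; b,a=np.polyfit(e[:,0],e[:,1],1)
    Q=(W[...,:2]-O)@np.stack([EX,EY],1); m=(abs(W[...,2]-54)<4)&(Q[...,0]>-250)&(Q[...,0]<-20)&(abs(Q[...,1])<130); yy=np.percentile(Q[m][:,1],[1,99])
    print('yaw %.2f gapL %.1f gapR %.1f y %s'%(-np.degrees(b),-24-a-80*b,-24-a+80*b,np.round(yy,1)),' push TCP contact L %.1f R %.1f'%(a+80*b-129,a-80*b-129))
    o=get_obs(); S=np.stack([EX,EY],1); print('t %.2f tcp %s z %.1f F %s'%(o['t'],np.round((o['ee_pos'][:2]-O)@S,1),o['ee_pos'][2],np.round(o['ft_force'][:2]@S,1))); return img
E
python3 -m inch '[{"tx":0,"ty":-2,"tz":0,"ax":0,"ay":0,"az":0,"jaw":0},{"tx":0,"ty":-2,"tz":0,"ax":0,"ay":0,"az":0,"jaw":0},{"tx":5.9,"ty":0,"tz":0,"ax":0,"ay":0,"az":0,"jaw":0},{"tx":5.9,"ty":0,"tz":0,"ax":0,"ay":0,"az":0,"jaw":0},{"tx":5.9,"ty":0,"tz":0,"ax":0,"ay":0,"az":0,"jaw":0},{"tx":0,"ty":1.3,"tz":0,"ax":0,"ay":0,"az":0,"jaw":0},{"tx":0,"ty":1.3,"tz":0,"ax":0,"ay":0,"az":0,"jaw":0},{"tx":0,"ty":0.4,"tz":0,"ax":0,"ay":0,"az":0,"jaw":0},{"tx":0,"ty":0.4,"tz":0,"ax":0,"ay":0,"az":0,"jaw":0},{"tx":0,"ty":0.4,"tz":0,"ax":0,"ay":0,"az":0,"jaw":0},{"tx":0,"ty":0.4,"tz":0,"ax":0,"ay":0,"az":0,"jaw":0},{"tx":0,"ty":0.4,"tz":0,"ax":0,"ay":0,"az":0,"jaw":0}]'
python3 -c "
from h import *
tr()"
```

```text
t: 7.68
ee_pos: [573.6, 156.3, 10.8]
orientation: [-2.361, -2.067, 0.007]
ft_force: [-6.5, 4.3, 0.5]
width: 0.5
yaw -2.11 gapL 39.4 gapR 45.3 y [-96.4  99. ]  push TCP contact L -192.4 R -198.3
t 7.72 tcp [-192.3   78.1] z 10.9 F [-5.1  2.9]
```

```bash
python3 -m inch '[{"tx":0,"ty":-1.7,"tz":0,"ax":0,"ay":0,"az":0,"jaw":0},{"tx":0,"ty":-1.7,"tz":0,"ax":0,"ay":0,"az":0,"jaw":0},{"tx":-5.3,"ty":0,"tz":0,"ax":0,"ay":0,"az":0,"jaw":0},{"tx":-5.3,"ty":0,"tz":0,"ax":0,"ay":0,"az":0,"jaw":0},{"tx":-5.3,"ty":0,"tz":0,"ax":0,"ay":0,"az":0,"jaw":0},{"tx":0,"ty":1.2,"tz":0,"ax":0,"ay":0,"az":0,"jaw":0},{"tx":0,"ty":1.2,"tz":0,"ax":0,"ay":0,"az":0,"jaw":0},{"tx":0,"ty":0.4,"tz":0,"ax":0,"ay":0,"az":0,"jaw":0},{"tx":0,"ty":0.4,"tz":0,"ax":0,"ay":0,"az":0,"jaw":0},{"tx":0,"ty":0.4,"tz":0,"ax":0,"ay":0,"az":0,"jaw":0},{"tx":0,"ty":0.4,"tz":0,"ax":0,"ay":0,"az":0,"jaw":0},{"tx":0,"ty":0.3,"tz":0,"ax":0,"ay":0,"az":0,"jaw":0}]'
python3 -c "
from h import *
tr()"
```

```text
t: 9.22
ee_pos: [561.0, -0.1, 10.7]
orientation: [-2.355, -2.072, 0.009]
ft_force: [-9.3, -3.8, 1.6]
width: 0.6
yaw 2.17 gapL 38.0 gapR 32.0 y [-93.9 100.8]  push TCP contact L -191.0 R -185.0
t 9.28 tcp [-185.   -78.6] z 10.7 F [-6.3 -4.4]
```

```bash
python3 -m inch '[{"tx":0,"ty":-1.7,"tz":0,"ax":0,"ay":0,"az":0,"jaw":0},{"tx":0,"ty":-1.7,"tz":0,"ax":0,"ay":0,"az":0,"jaw":0},{"tx":5.4,"ty":0,"tz":0,"ax":0,"ay":0,"az":0,"jaw":0},{"tx":5.4,"ty":0,"tz":0,"ax":0,"ay":0,"az":0,"jaw":0},{"tx":5.4,"ty":0,"tz":0,"ax":0,"ay":0,"az":0,"jaw":0},{"tx":0,"ty":1.2,"tz":0,"ax":0,"ay":0,"az":0,"jaw":0},{"tx":0,"ty":1.2,"tz":0,"ax":0,"ay":0,"az":0,"jaw":0},{"tx":0,"ty":0.4,"tz":0,"ax":0,"ay":0,"az":0,"jaw":0},{"tx":0,"ty":0.4,"tz":0,"ax":0,"ay":0,"az":0,"jaw":0},{"tx":0,"ty":0.4,"tz":0,"ax":0,"ay":0,"az":0,"jaw":0},{"tx":0,"ty":0.3,"tz":0,"ax":0,"ay":0,"az":0,"jaw":0},{"tx":0,"ty":0.3,"tz":0,"ax":0,"ay":0,"az":0,"jaw":0}]'
python3 -c "
from h import *
tr()"
```

```text
t: 10.78
ee_pos: [590.9, 157.3, 10.9]
orientation: [-2.361, -2.067, 0.006]
ft_force: [-6.0, 4.8, 0.1]
width: 0.3
yaw -2.72 gapL 22.8 gapR 30.4 y [-95.2 100. ]  push TCP contact L -175.8 R -183.4
t 10.82 tcp [-175.4   81.3] z 10.9 F [-6.   2.7]
```

```bash
python3 -m inch '[{"tx":0,"ty":-1.7,"tz":0,"ax":0,"ay":0,"az":0,"jaw":0},{"tx":0,"ty":-1.7,"tz":0,"ax":0,"ay":0,"az":0,"jaw":0},{"tx":-5.4,"ty":0,"tz":0,"ax":0,"ay":0,"az":0,"jaw":0},{"tx":-5.4,"ty":0,"tz":0,"ax":0,"ay":0,"az":0,"jaw":0},{"tx":-5.4,"ty":0,"tz":0,"ax":0,"ay":0,"az":0,"jaw":0},{"tx":0,"ty":1.2,"tz":0,"ax":0,"ay":0,"az":0,"jaw":0},{"tx":0,"ty":1.2,"tz":0,"ax":0,"ay":0,"az":0,"jaw":0},{"tx":0,"ty":0.3,"tz":0,"ax":0,"ay":0,"az":0,"jaw":0},{"tx":0,"ty":0.3,"tz":0,"ax":0,"ay":0,"az":0,"jaw":0},{"tx":0,"ty":0.3,"tz":0,"ax":0,"ay":0,"az":0,"jaw":0},{"tx":0,"ty":0.3,"tz":0,"ax":0,"ay":0,"az":0,"jaw":0},{"tx":0,"ty":0.3,"tz":0,"ax":0,"ay":0,"az":0,"jaw":0}]'
python3 -c "
from h import *
tr()"
```

```text
t: 12.32
ee_pos: [574.3, -1.6, 10.8]
orientation: [-2.355, -2.073, 0.008]
ft_force: [-8.9, -2.7, 2.6]
width: 0.2
yaw 1.05 gapL 21.7 gapR 18.8 y [-92.8 101.9]  push TCP contact L -174.7 R -171.8
t 12.38 tcp [-171.6  -78.5] z 10.7 F [-6.9 -3.5]
```

```bash
python3 -m inch '[{"tx":0,"ty":-1.7,"tz":0,"ax":0,"ay":0,"az":0,"jaw":0},{"tx":0,"ty":-1.7,"tz":0,"ax":0,"ay":0,"az":0,"jaw":0},{"tx":5.4,"ty":0,"tz":0,"ax":0,"ay":0,"az":0,"jaw":0},{"tx":5.4,"ty":0,"tz":0,"ax":0,"ay":0,"az":0,"jaw":0},{"tx":5.4,"ty":0,"tz":0,"ax":0,"ay":0,"az":0,"jaw":0},{"tx":0,"ty":1.3,"tz":0,"ax":0,"ay":0,"az":0,"jaw":0},{"tx":0,"ty":1.3,"tz":0,"ax":0,"ay":0,"az":0,"jaw":0},{"tx":0,"ty":0.3,"tz":0,"ax":0,"ay":0,"az":0,"jaw":0},{"tx":0,"ty":0.3,"tz":0,"ax":0,"ay":0,"az":0,"jaw":0},{"tx":0,"ty":0.3,"tz":0,"ax":0,"ay":0,"az":0,"jaw":0},{"tx":0,"ty":0.3,"tz":0,"ax":0,"ay":0,"az":0,"jaw":0},{"tx":0,"ty":0.2,"tz":0,"ax":0,"ay":0,"az":0,"jaw":0}]'
python3 -c "
from h import *
tr()"
```

```text
t: 13.88
ee_pos: [602.4, 155.7, 11.0]
orientation: [-2.362, -2.068, 0.005]
ft_force: [-8.5, 5.4, 1.2]
width: 0.4
yaw -2.42 gapL 11.0 gapR 17.8 y [-96.5  99.3]  push TCP contact L -164.0 R -170.8
t 13.93 tcp [-164.4   81.3] z 11.0 F [-4.6  3.4]
```

```bash
python3 -m inch '[{"tx":0,"ty":-1.7,"tz":0,"ax":0,"ay":0,"az":0,"jaw":0},{"tx":0,"ty":-1.7,"tz":0,"ax":0,"ay":0,"az":0,"jaw":0},{"tx":-5.4,"ty":0,"tz":0,"ax":0,"ay":0,"az":0,"jaw":0},{"tx":-5.4,"ty":0,"tz":0,"ax":0,"ay":0,"az":0,"jaw":0},{"tx":-5.4,"ty":0,"tz":0,"ax":0,"ay":0,"az":0,"jaw":0},{"tx":0,"ty":1.2,"tz":0,"ax":0,"ay":0,"az":0,"jaw":0},{"tx":0,"ty":1.2,"tz":0,"ax":0,"ay":0,"az":0,"jaw":0},{"tx":0,"ty":0.3,"tz":0,"ax":0,"ay":0,"az":0,"jaw":0},{"tx":0,"ty":0.3,"tz":0,"ax":0,"ay":0,"az":0,"jaw":0},{"tx":0,"ty":0.3,"tz":0,"ax":0,"ay":0,"az":0,"jaw":0},{"tx":0,"ty":0.3,"tz":0,"ax":0,"ay":0,"az":0,"jaw":0},{"tx":0,"ty":0.2,"tz":0,"ax":0,"ay":0,"az":0,"jaw":0}]'
python3 -c "
from h import *
tr()"
```

```text
t: 15.42
ee_pos: [584.7, -3.0, 10.9]
orientation: [-2.356, -2.073, 0.006]
ft_force: [-7.8, -2.3, 3.9]
width: -0.0
yaw 0.77 gapL 10.7 gapR 8.6 y [-94.4 100.9]  push TCP contact L -163.7 R -161.6
t 15.47 tcp [-161.3  -78.5] z 10.9 F [-6.1 -2.9]
```

```bash
python3 -m inch '[{"tx":0,"ty":-1.7,"tz":0,"ax":0,"ay":0,"az":0,"jaw":0},{"tx":0,"ty":-1.7,"tz":0,"ax":0,"ay":0,"az":0,"jaw":0},{"tx":5.4,"ty":0,"tz":0,"ax":0,"ay":0,"az":0,"jaw":0},{"tx":5.4,"ty":0,"tz":0,"ax":0,"ay":0,"az":0,"jaw":0},{"tx":5.4,"ty":0,"tz":0,"ax":0,"ay":0,"az":0,"jaw":0},{"tx":0,"ty":1.3,"tz":0,"ax":0,"ay":0,"az":0,"jaw":0},{"tx":0,"ty":1.3,"tz":0,"ax":0,"ay":0,"az":0,"jaw":0},{"tx":0,"ty":0.3,"tz":0,"ax":0,"ay":0,"az":0,"jaw":0},{"tx":0,"ty":0.3,"tz":0,"ax":0,"ay":0,"az":0,"jaw":0},{"tx":0,"ty":0.2,"tz":0,"ax":0,"ay":0,"az":0,"jaw":0},{"tx":0,"ty":0.2,"tz":0,"ax":0,"ay":0,"az":0,"jaw":0},{"tx":0,"ty":0.2,"tz":0,"ax":0,"ay":0,"az":0,"jaw":0}]'
python3 -c "
from h import *
tr()"
```

```text
t: 16.98
ee_pos: [609.7, 154.9, 11.0]
orientation: [-2.361, -2.068, 0.006]
ft_force: [-8.0, 5.2, 1.8]
width: 0.3
yaw -1.78 gapL 3.7 gapR 8.6 y [-95.6  99.4]  push TCP contact L -156.7 R -161.6
t 17.02 tcp [-156.9   81.3] z 11.0 F [-6.5  4.1]
```

Right end next, about 6 mm.

```bash
python3 -m inch '[{"tx":0,"ty":-1.7,"tz":0,"ax":0,"ay":0,"az":0,"jaw":0},{"tx":0,"ty":-1.7,"tz":0,"ax":0,"ay":0,"az":0,"jaw":0},{"tx":-5.4,"ty":0,"tz":0,"ax":0,"ay":0,"az":0,"jaw":0},{"tx":-5.4,"ty":0,"tz":0,"ax":0,"ay":0,"az":0,"jaw":0},{"tx":-5.4,"ty":0,"tz":0,"ax":0,"ay":0,"az":0,"jaw":0},{"tx":0,"ty":1.2,"tz":0,"ax":0,"ay":0,"az":0,"jaw":0},{"tx":0,"ty":1.2,"tz":0,"ax":0,"ay":0,"az":0,"jaw":0},{"tx":0,"ty":0.3,"tz":0,"ax":0,"ay":0,"az":0,"jaw":0},{"tx":0,"ty":0.2,"tz":0,"ax":0,"ay":0,"az":0,"jaw":0},{"tx":0,"ty":0.2,"tz":0,"ax":0,"ay":0,"az":0,"jaw":0},{"tx":0,"ty":0.2,"tz":0,"ax":0,"ay":0,"az":0,"jaw":0},{"tx":0,"ty":0.2,"tz":0,"ax":0,"ay":0,"az":0,"jaw":0}]'
python3 -c "
from h import *
tr()"
```

```text
t: 18.52
ee_pos: [588.8, -4.2, 10.9]
orientation: [-2.356, -2.071, 0.008]
ft_force: [-13.3, 0.2, 8.1]
width: 0.4
yaw -1.00 gapL 3.9 gapR 6.7 y [-95.8  99.7]  push TCP contact L -156.9 R -159.7
t 18.57 tcp [-157.4  -79.1] z 10.9 F [-9.4 -2.5]
```

```bash
python3 -m inch '[{"tx":0,"ty":0.1,"tz":0,"ax":0,"ay":0,"az":0,"jaw":0},{"tx":0,"ty":0.1,"tz":0,"ax":0,"ay":0,"az":0,"jaw":0}]'; python3 -c "
from h import *
tr()"
```

```text
t: 18.82
ee_pos: [588.7, -4.1, 10.6]
orientation: [-2.354, -2.069, 0.012]
ft_force: [-16.6, 1.8, 9.8]
width: 0.6
yaw -0.95 gapL 4.0 gapR 6.7 y [-95.6  99.7]  push TCP contact L -157.0 R -159.7
t 18.88 tcp [-157.5  -79. ] z 10.6 F [-14.   -1.1]
```

The force rose without motion: 16.6 N at the right end. I'm easing off and looking closely at the gap.

```bash
python3 -m inch '[{"tx":0,"ty":-0.4,"tz":0,"ax":0,"ay":0,"az":0,"jaw":0},{"tx":0,"ty":-0.4,"tz":0,"ax":0,"ay":0,"az":0,"jaw":0}]'; python3 - <<'E'
from h import *
img=tr(); save('s5',img[230:400,170:370],4)
i2,W=cloud('scene'); np.savez('scene5.npz',img=i2,W=W)
for k,e in lines(W,i2).items(): print(k,' '.join('%d:%.1f'%tuple(v) for v in e))
E
```

```text
t: 19.12
ee_pos: [586.6, -3.5, 11.7]
orientation: [2.36, 2.073, 0.001]
ft_force: [0.1, -0.6, 0.3]
width: 0.3
yaw -0.96 gapL 4.0 gapR 6.7 y [-95.3  99.8]  push TCP contact L -157.0 R -159.7
t 19.18 tcp [-160.2  -78.8] z 11.7 F [-1.4 -0.5]
front -85:-28.7 -76:-28.8 -67:-32.6 -58:-32.6 -49:-31.5 -40:-31.7 -31:-30.0 -22:-28.7 -13:-28.6 -4:-28.4 5:-28.0 14:-28.2 23:-27.9 32:-28.3 41:-29.5 50:-28.8 59:-28.2 68:-28.7 77:-28.7
near -85:-142.1 -76:-143.4 -67:-145.7 -58:-142.1 -49:-143.0 -40:-141.7 -31:-144.1 -22:-142.3 -13:-142.4 -4:-144.3 5:-143.0 14:-143.1 23:-142.9 32:-142.7 41:-141.9 50:-142.4 59:-143.8 68:-142.9 77:-142.8
blockface -90:-26.8 -81:-26.3 -72:13.6 -63:17.1 -54:18.7 -45:19.4 -36:19.6 -27:-21.7 -18:-27.0 -9:-25.9 0:-25.8 9:-25.9 18:-26.7 27:-25.7 36:-27.0 45:-25.6 54:-26.7 63:-25.6 72:-27.1 81:-26.9 90:-26.8
blockback -90:21.4 -81:22.1 -72:23.3 -63:23.3 -54:22.9 -45:24.2 -36:24.1 -27:23.8 -18:23.2 -9:22.3 0:23.2 9:22.5 18:22.8 27:23.1 36:23.1 45:22.9 54:24.1 63:23.2 72:23.7 81:23.6 90:23.0
```

View pics/s5.png

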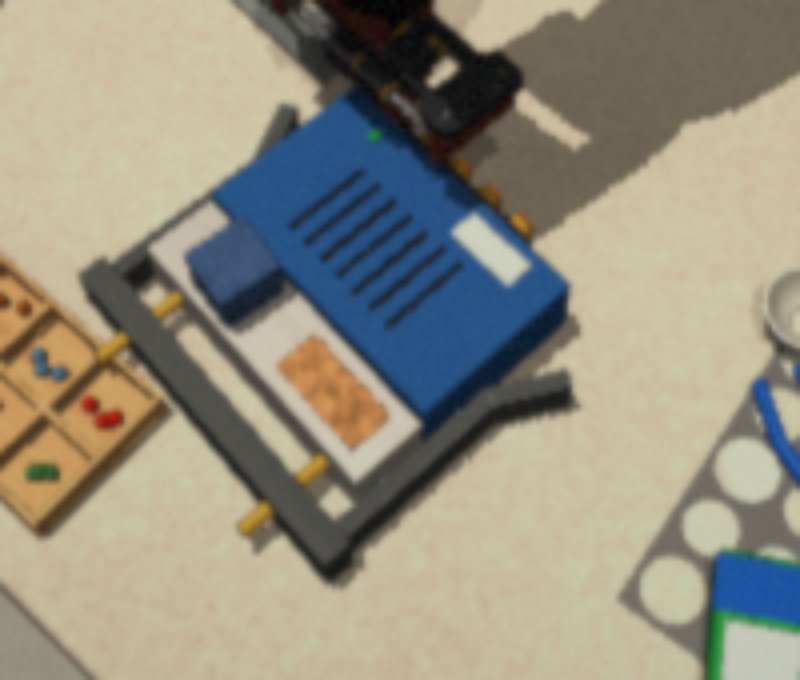

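The picture shows the case flush against the block along its whole front, and the measured front edge is flat at about -28.5 outside the stretch the ring box hides. I'll feel the left end as well, to make sure it didn't back off.

```bash
python3 -m inch '[{"tx":0,"ty":-1.3,"tz":0,"ax":0,"ay":0,"az":0,"jaw":0},{"tx":0,"ty":-1.3,"tz":0,"ax":0,"ay":0,"az":0,"jaw":0},{"tx":5.4,"ty":0,"tz":0,"ax":0,"ay":0,"az":0,"jaw":0},{"tx":5.4,"ty":0,"tz":0,"ax":0,"ay":0,"az":0,"jaw":0},{"tx":5.4,"ty":0,"tz":0,"ax":0,"ay":0,"az":0,"jaw":0},{"tx":0,"ty":1.2,"tz":0,"ax":0,"ay":0,"az":0,"jaw":0},{"tx":0,"ty":1.2,"tz":0,"ax":0,"ay":0,"az":0,"jaw":0},{"tx":0,"ty":0.2,"tz":0,"ax":0,"ay":0,"az":0,"jaw":0},{"tx":0,"ty":0.2,"tz":0,"ax":0,"ay":0,"az":0,"jaw":0},{"tx":0,"ty":0.1,"tz":0,"ax":0,"ay":0,"az":0,"jaw":0},{"tx":0,"ty":0.1,"tz":0,"ax":0,"ay":0,"az":0,"jaw":0}]'
python3 -c "
from h import *
tr()"
python3 -m inch '[{"tx":0,"ty":0.1,"tz":0,"ax":0,"ay":0,"az":0,"jaw":0},{"tx":0,"ty":0.1,"tz":0,"ax":0,"ay":0,"az":0,"jaw":0}]'
python3 -c "
from h import *
tr()"
```

```text
t: 20.6
ee_pos: [609.7, 155.4, 11.3]
orientation: [-2.36, -2.071, 0.004]
ft_force: [-5.0, -0.8, 2.5]
width: 0.5
yaw -1.21 gapL 3.6 gapR 6.9 y [-95.4  99.6]  push TCP contact L -156.6 R -159.9
t 20.65 tcp [-156.9   82.1] z 11.3 F [-3.9 -1.8]
t: 20.9
ee_pos: [610.4, 155.8, 11.3]
orientation: [-2.359, -2.07, 0.007]
ft_force: [-12.2, 1.0, 6.6]
width: 0.6
yaw -1.54 gapL 2.6 gapR 6.9 y [-95.2 100. ]  push TCP contact L -155.6 R -159.9
t 20.95 tcp [-156.5   82.3] z 11.3 F [-10.3  -0.1]
```

```bash
python3 -m inch '[{"tx":0,"ty":0.1,"tz":0,"ax":0,"ay":0,"az":0,"jaw":0},{"tx":0,"ty":0,"tz":0,"ax":0,"ay":0,"az":0,"jaw":0}]'
python3 - <<'E'
from h import *
tr()
i2,W=cloud('scene'); e=lines(W,i2)
for k in('front','near'): print(k,' '.join('%d:%.1f'%tuple(v) for v in e[k]))
E
```

```text
t: 21.2
ee_pos: [610.3, 155.9, 11.2]
orientation: [-2.358, -2.07, 0.009]
ft_force: [-13.3, 0.7, 7.4]
width: 0.5
yaw -1.66 gapL 2.5 gapR 7.1 y [-96.1 100. ]  push TCP contact L -155.5 R -160.1
t 21.25 tcp [-156.6   82.3] z 11.1 F [-14.1   0.1]
front -85:-28.3 -76:-29.0 -67:-32.4 -58:-32.6 -49:-32.1 -40:-31.4 -31:-29.9 -22:-28.4 -13:-27.9 -4:-28.6 5:-28.5 14:-28.8 23:-28.9 32:-27.6 41:-27.7 50:-28.2 59:-26.9 68:-27.6 77:-26.6
near -85:-143.7 -76:-141.5 -67:-142.4 -58:-142.5 -49:-144.0 -40:-142.4 -31:-142.0 -22:-141.0 -13:-136.9 -4:-141.7 5:-142.4 14:-141.9 23:-142.8 32:-143.2 41:-139.2 50:-138.6 59:-136.6 68:-138.5 77:-135.9
```

```bash
python3 -m inch '[{"tx":0,"ty":-1.5,"tz":0,"ax":0,"ay":0,"az":0,"jaw":0},{"tx":0,"ty":-1.5,"tz":0,"ax":0,"ay":0,"az":0,"jaw":0},{"tx":-5.4,"ty":0,"tz":0,"ax":0,"ay":0,"az":0,"jaw":0},{"tx":-5.4,"ty":0,"tz":0,"ax":0,"ay":0,"az":0,"jaw":0},{"tx":-5.4,"ty":0,"tz":0,"ax":0,"ay":0,"az":0,"jaw":0},{"tx":0,"ty":1.1,"tz":0,"ax":0,"ay":0,"az":0,"jaw":0},{"tx":0,"ty":1.1,"tz":0,"ax":0,"ay":0,"az":0,"jaw":0},{"tx":0,"ty":0.2,"tz":0,"ax":0,"ay":0,"az":0,"jaw":0},{"tx":0,"ty":0.2,"tz":0,"ax":0,"ay":0,"az":0,"jaw":0},{"tx":0,"ty":0.1,"tz":0,"ax":0,"ay":0,"az":0,"jaw":0},{"tx":0,"ty":0.1,"tz":0,"ax":0,"ay":0,"az":0,"jaw":0},{"tx":0,"ty":0.1,"tz":0,"ax":0,"ay":0,"az":0,"jaw":0}]'
python3 - <<'E'
from h import *
tr()
i2,W=cloud('scene'); e=lines(W,i2)
for k in('front','near'): print(k,' '.join('%d:%.1f'%tuple(v) for v in e[k]))
i3,W3=cloud('side')
for i,V in((i2,W),(i3,W3)):
    Q=(V[...,:2]-O)@np.stack([EX,EY],1); i=i.astype(int); m=(i[...,0]>120)&(i[...,1]<70)&(i[...,2]<80)&(V[...,2]>55)&(V[...,2]<92)&(Q[...,1]<-120)&(Q[...,0]<-60)&(Q[...,0]>-260)
    print('red',m.sum(),np.median(Q[m],0),np.median(V[m],0))
E
```

```text
t: 22.8
ee_pos: [588.9, -3.9, 11.0]
orientation: [-2.357, -2.07, 0.007]
ft_force: [-11.4, 3.9, 7.0]
width: 0.4
yaw -1.32 gapL 3.1 gapR 6.8 y [-95.3 100. ]  push TCP contact L -156.1 R -159.8
t 22.85 tcp [-157.2  -78.8] z 11.0 F [-10.4   1.9]
front -85:-28.8 -76:-28.1 -67:-32.8 -58:-32.9 -49:-31.2 -40:-31.3 -31:-29.8 -22:-28.3 -13:-27.9 -4:-28.0 5:-27.3 14:-27.8 23:-27.8 32:-28.7 41:-27.6 50:-28.2 59:-27.2 68:-28.0 77:-27.1
near -85:-136.9 -76:-140.1 -67:-145.3 -58:-142.1 -49:-143.4 -40:-141.5 -31:-141.4 -22:-136.6 -13:-141.0 -4:-140.3 5:-142.7 14:-142.5 23:-143.0 32:-142.0 41:-142.6 50:-142.5 59:-142.6 68:-140.6 77:-142.5
red 12 [-167.985563   -222.95247862] [ 560.02395412 -145.00952774   80.97110669]
red 12 [-167.26244907 -227.50756108] [ 560.2197496  -149.79984254   80.25130697]
```

The case is home at both ends. Next I back away, rise, and move round to the right of the knob.

```bash
python3 -m inch '[{"tx":0,"ty":-1.5,"tz":0,"ax":0,"ay":0,"az":0,"jaw":0},{"tx":0,"ty":-1.5,"tz":0,"ax":0,"ay":0,"az":0,"jaw":0},{"tx":0,"ty":0,"tz":-5,"ax":0,"ay":0,"az":0,"jaw":0},{"tx":0,"ty":0,"tz":-5,"ax":0,"ay":0,"az":0,"jaw":0},{"tx":-4.6,"ty":0.4,"tz":0,"ax":0,"ay":0,"az":0,"jaw":0},{"tx":-4.6,"ty":0.4,"tz":0,"ax":0,"ay":0,"az":0,"jaw":0},{"tx":-4.6,"ty":0.4,"tz":0,"ax":0,"ay":0,"az":0,"jaw":0},{"tx":-4.6,"ty":0.4,"tz":0,"ax":0,"ay":0,"az":0,"jaw":0},{"tx":0,"ty":0,"tz":2.6,"ax":0,"ay":0,"az":0,"jaw":0},{"tx":0,"ty":0,"tz":2.6,"ax":0,"ay":0,"az":0,"jaw":0},{"tx":0,"ty":0,"tz":0,"ax":0,"ay":0,"az":0,"jaw":0}]'
python3 - <<'E'
from h import *
i=tr(); i3,W3=cloud('side'); save('b1',np.hstack([i[150:370,150:350],i3[150:370,250:450]]),1.9)
i2,W=cloud('scene'); e=lines(W,i2)
for k in('front','near'): print(k,' '.join('%d:%.1f'%tuple(v) for v in e[k]))
E
```

```text
t: 24.32
ee_pos: [552.5, -184.9, 58.1]
orientation: [-2.359, -2.07, 0.003]
ft_force: [-0.3, -0.1, 0.1]
width: 0.1
yaw -1.48 gapL 2.6 gapR 6.7 y [-95.2  99.5]  push TCP contact L -155.6 R -159.7
t 24.38 tcp [-168.9 -263. ] z 59.3 F [ 0.2 -0.7]
front -85:-28.7 -76:-28.9 -67:-32.1 -58:-32.6 -49:-31.0 -40:-31.2 -31:-29.5 -22:-28.4 -13:-27.9 -4:-28.7 5:-27.6 14:-27.5 23:-29.5 32:-27.4 41:-27.0 50:-27.6 59:-26.8 68:-27.7 77:-27.9
near -85:-142.2 -76:-142.7 -67:-142.7 -58:-142.1 -49:-142.2 -40:-142.8 -31:-141.9 -22:-143.0 -13:-141.8 -4:-142.3 5:-140.4 14:-141.8 23:-142.1 32:-142.5 41:-141.9 50:-142.0 59:-141.7 68:-140.3 77:-143.0
```

View pics/b1.png

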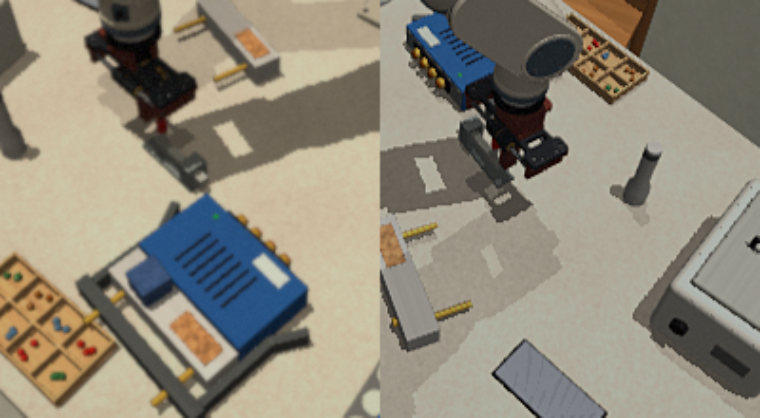

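The case sits square, with its near edge flat to ±1 mm. The fingers are just right of the red knob at (160,125). Pushing the bolt.

```bash
python3 -m inch '[{"tx":0.6,"ty":0,"tz":0,"ax":0,"ay":0,"az":0,"jaw":0},{"tx":0.6,"ty":0,"tz":0,"ax":0,"ay":0,"az":0,"jaw":0},{"tx":0.5,"ty":0,"tz":0,"ax":0,"ay":0,"az":0,"jaw":0},{"tx":0.5,"ty":0,"tz":0,"ax":0,"ay":0,"az":0,"jaw":0},{"tx":0.5,"ty":0,"tz":0,"ax":0,"ay":0,"az":0,"jaw":0},{"tx":0.5,"ty":0,"tz":0,"ax":0,"ay":0,"az":0,"jaw":0},{"tx":0.5,"ty":0,"tz":0,"ax":0,"ay":0,"az":0,"jaw":0},{"tx":0.5,"ty":0,"tz":0,"ax":0,"ay":0,"az":0,"jaw":0},{"tx":0.5,"ty":0,"tz":0,"ax":0,"ay":0,"az":0,"jaw":0},{"tx":0.5,"ty":0,"tz":0,"ax":0,"ay":0,"az":0,"jaw":0}]'; python3 -c "
from h import *
tr()"
```

```text
t: 25.72
ee_pos: [561.4, -133.6, 59.7]
orientation: [2.361, 2.072, 0.0]
ft_force: [1.0, -2.3, 1.7]
width: 0.6
yaw -1.62 gapL 2.6 gapR 7.2 y [-95.   99.9]  push TCP contact L -155.6 R -160.2
t 25.77 tcp [-167.9 -210.5] z 59.7 F [ 0.1 -0. ]
```

```bash
python3 -m inch '[{"tx":0.4,"ty":0,"tz":0,"ax":0,"ay":0,"az":0,"jaw":0},{"tx":0.4,"ty":0,"tz":0,"ax":0,"ay":0,"az":0,"jaw":0},{"tx":0.3,"ty":0,"tz":0,"ax":0,"ay":0,"az":0,"jaw":0},{"tx":0.2,"ty":0,"tz":0,"ax":0,"ay":0,"az":0,"jaw":0}]'; python3 -m inch '[{"tx":0.2,"ty":0,"tz":0,"ax":0,"ay":0,"az":0,"jaw":0},{"tx":0.2,"ty":0,"tz":0,"ax":0,"ay":0,"az":0,"jaw":0}]'; python3 -c "
from h import *
tr()"
```

```text
t: 26.28
ee_pos: [563.0, -120.8, 59.7]
orientation: [2.361, 2.073, 0.0]
ft_force: [1.5, -1.7, 1.1]
width: 0.5
t: 26.52
ee_pos: [563.5, -116.9, 59.7]
orientation: [2.361, 2.072, 0.0]
ft_force: [1.3, -2.0, -0.4]
width: 0.6
yaw -1.16 gapL 3.3 gapR 6.5 y [-95.1 100. ]  push TCP contact L -156.3 R -159.5
t 26.57 tcp [-168. -194.] z 59.7 F [ 1.3 -1. ]
```

Still moving at about 2 N, so no end stop yet.

```bash
python3 -m inch '[{"tx":0.2,"ty":0,"tz":0,"ax":0,"ay":0,"az":0,"jaw":0},{"tx":0.2,"ty":0,"tz":0,"ax":0,"ay":0,"az":0,"jaw":0}]'; python3 -m inch '[{"tx":0.2,"ty":0,"tz":0,"ax":0,"ay":0,"az":0,"jaw":0},{"tx":0.2,"ty":0,"tz":0,"ax":0,"ay":0,"az":0,"jaw":0}]';  python3 - <<'E'
from h import *
tr()
for n in('scene','side'):
    i,V=cloud(n); Q=(V[...,:2]-O)@np.stack([EX,EY],1); i=i.astype(int); m=(i[...,0]>120)&(i[...,1]<70)&(i[...,2]<80)&(V[...,2]>55)&(V[...,2]<92)&(Q[...,1]<-120)&(Q[...,0]<-60)&(Q[...,0]>-260)
    print('red',m.sum(),np.median(Q[m],0),np.median(V[m],0) if m.sum() else 0)
E
```

```text
t: 26.82
ee_pos: [563.9, -113.6, 59.7]
orientation: [2.36, 2.073, -0.001]
ft_force: [-0.8, -13.2, 0.8]
width: 0.4
t: 27.08
ee_pos: [563.9, -113.3, 59.8]
orientation: [2.355, 2.073, -0.007]
ft_force: [-5.3, -33.8, 0.5]
width: 0.1
yaw -1.53 gapL 2.7 gapR 7.0 y [-95.5 100. ]  push TCP contact L -155.7 R -160.0
t 27.12 tcp [-167.9 -190.6] z 59.8 F [ -0.8 -28. ]
red 0 [nan nan] 0
red 0 [nan nan] 0
  return _methods._mean(a, axis=axis, dtype=dtype,
  ret = um.true_divide(
```

It met a hard stop at TCP y = -190.6, where the end of travel was expected (about -195). I'm backing off, rising and verifying.

```bash
python3 -m inch '[{"tx":-1,"ty":0,"tz":0,"ax":0,"ay":0,"az":0,"jaw":0},{"tx":-2.5,"ty":0,"tz":0,"ax":0,"ay":0,"az":0,"jaw":0},{"tx":0,"ty":-0.5,"tz":-5,"ax":0,"ay":0,"az":0,"jaw":0},{"tx":0,"ty":-1,"tz":-5,"ax":0,"ay":0,"az":0,"jaw":0},{"tx":0,"ty":-3,"tz":-5,"ax":0,"ay":0,"az":0,"jaw":0},{"tx":0,"ty":-3,"tz":-5,"ax":0,"ay":0,"az":0,"jaw":0},{"tx":0,"ty":-3,"tz":0,"ax":0,"ay":0,"az":0,"jaw":0},{"tx":0,"ty":0,"tz":0,"ax":0,"ay":0,"az":0,"jaw":0},{"tx":0,"ty":0,"tz":0,"ax":0,"ay":0,"az":0,"jaw":0}]';  python3 - <<'E'
from h import *
tr(); ims=[]
for n in('scene','side'):
    i,V=cloud(n); ims.append(i); Q=(V[...,:2]-O)@np.stack([EX,EY],1); k=i.astype(int); m=(k[...,0]>120)&(k[...,1]<70)&(k[...,2]<80)&(V[...,2]>55)&(V[...,2]<92)&(Q[...,1]<-120)&(Q[...,0]<-60)&(Q[...,0]>-260)
    print('red',m.sum(),np.median(Q[m],0) if m.sum() else 0)
    if n=='scene':
        for q in('front','near'): e=lines(V,i)[q]; print(q,' '.join('%d:%.1f'%tuple(v) for v in e))
save('f1',np.hstack([ims[0][170:370,150:350],ims[1][120:320,230:430]]),2)
E
```

```text
t: 28.35
ee_pos: [456.2, -130.0, 259.4]
orientation: [-2.361, -2.072, -0.0]
ft_force: [-0.1, -0.3, -0.3]
width: 0.4
yaw -1.03 gapL 3.2 gapR 6.1 y [-95.2  99.9]  push TCP contact L -156.2 R -159.1
t 28.40 tcp [-272.4 -221. ] z 259.3 F [0.  0.3]
red 14 [-167.63645953 -170.83994058]
front -85:-29.1 -76:-27.8 -67:-32.1 -58:-33.0 -49:-32.1 -40:-31.2 -31:-29.3 -22:-28.4 -13:-28.4 -4:-28.4 5:-27.6 14:-27.9 23:-27.9 32:-28.4 41:-27.0 50:-28.0 59:-28.5 68:-27.6 77:-27.1
near -85:-143.1 -76:-141.8 -67:-142.8 -58:-143.2 -49:-142.0 -40:-141.0 -31:-142.7 -22:-143.4 -13:-142.2 -4:-142.4 5:-142.5 14:-141.4 23:-142.2 32:-143.4 41:-142.2 50:-142.0 59:-142.8 68:-143.1 77:-142.5
red 11 [-166.17424997 -175.59659232]
```

View pics/f1.png

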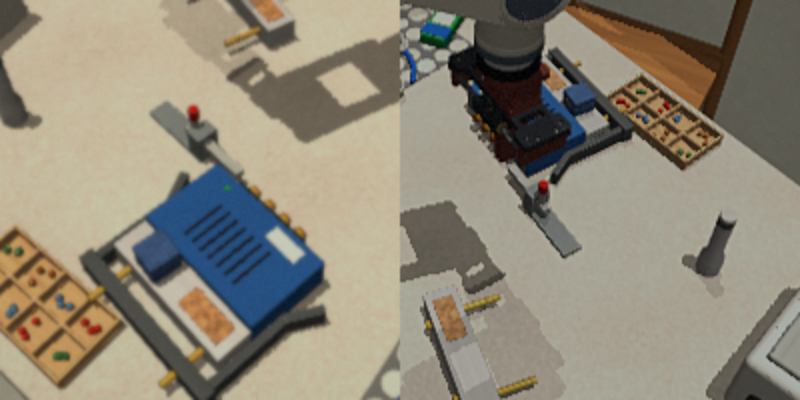

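The bolt is across: both cameras show the knob 52 mm further over. The case is square and flush, and the arm is clear. Handing in.

```bash
python3 -c "
from workcell import ctrl
print(ctrl.close_job())"
```

```text
the job is handed in; nothing more can be done
None
```

The lamp supply is home in the dock and square, the bolt is across behind it, and I handed the job in at about 28 s. No verdict was reported.

- **Case:** I walked it in with alternating nudges on the two free end strips. I then felt both ends against the stop block: about 14–17 N built up with no further movement. The near edge measures flat to about ±1 mm. In the last pictures the case is flush with the block.
- **Bolt:** I pushed it by the knob at about 2 N to its end stop. Both cameras show the knob 52 mm further across.
- **Arm:** it is clear of everything, with about 0 N on the wrist.
- **Forces:** the highest wrist force I read was about 34 N, on the knob at its end stop. The highest I read while pushing the case was about 20 N. Readings came only at the end of each move.
- **Bystanders:** they looked undisturbed in the last pictures, but I did not measure them.

- **Disagreement:** the automatic front-edge fit kept showing -1 to -1.6° of yaw and gaps of 3–7 mm. I put this down to the ring box hiding part of the edge and to edge bias. The bins it does not hide, the near edge and the contact positions all say square and home.
- **Not checked:** I judged the spring pins by contact and pictures only, because they have no direct reading.

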